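# Refit a thermoreactor hood: hold its hinge knuckles in line for the pin

### The arm

A 6-joint arm with a two-finger parallel gripper is mounted at the origin on the work surface. World frame = base frame: x ahead of the robot, y to its left, z up, the work surface at z = 0. Lengths are in mm, angles in rad, forces in N, time in s.
With the tool pointing down it reaches from about 300 to 875 mm from the base axis. Payload 4.2 kg.
Tool frame: the origin (TCP) lies between the finger pads; the fingertips stand bot.tcp_to_tips ahead of it and the grasp point (between the pads) lies 6 mm ahead of it (bot.tcp_to_tips is the distance from the TCP to the fingertips, in mm); z points along the fingers, y is the direction in which the jaws open and shut (so a half turn about z gives the same grasp; the last joint's range is limited). The gripper opens to 85 mm and grips with 20 to 120 N. Pads are 22 mm wide; open, the fingers measure 114 mm over their backs; the gripper's body (76 mm by 85 mm) begins 54 mm behind the grasp point. The pads swing forward as they close: fully open they stand 13 mm farther back than shut.
Start: joints at [1.088, 0.32, 1.565, -0, 1.257, -0.02], TCP at [256.715, 514.525, 256.338] pointing down, gripper open.
Joint ranges: [-3.11, 3.11], [-0.84, 2.01], [0.21, 2.61], [-1.34, 4.49], [0.05, 2.63], [-2.56, 2.56]. Speed limits (rad/s): [2.57, 2.57, 3.14, 3.14, 3.14, 3.14].

### API

Orientations are given as a unit quaternion [w, x, y, z].
In Python, from rig import bot, vision, job, models gives the robot as it stands. The module is installed in compiled form; this text tells all that it offers.
- The arm moves only by the tool play_rows, never from a script. Its argument "increments" is a list of rows, each a list of 7 numbers: the opening in per cent of the stroke, from 0 (shut) to 100 (fully open), then the shift along the tool's x, y, z in mm, then the turn, a rotation vector about the tool's x, y, z in degrees. A call has 1 to 20 rows; each row shifts and turns the commanded pose from where the row before left it, along the tool's axes as they then stand; what a row does not reach is not made up. A row lasts 1/12 s, in which the tool goes at most 41.7 mm and 7.16 degrees, less where a joint would pass 70% of its speed; a pose out of reach is approached as far as the arm can. A call with a gripper value outside its range is refused whole. The fingers move at their own pace and stop on an object; "newtons" is the grip in N (left out, the last holds). Time passes only in rows, so rows that do not move let the fingers close. It gives the time, the measured TCP pose, the force and the opening at its end, in the units of the state.
- bot.observe(): the state, without advancing time (a new reading comes with each control period).
- vision.read_camera(name): name is "side" or "top"; returns a dict with "frame" (400x640x3 uint8, blue, green, red), "range_z" (400x640 float32, mm along the optical axis (not along the pixel's ray), 0 where there is no reading), "fx", "fy", "cx", "cy" (pixels), "R" (3x3) and "t" (3): a world point X has camera coordinates R X + t. Camera axes: x right, y down, z forward; pixel columns grow to the right and rows downward; lengths in mm; the calibration is good to about 2 mm. A picture is of the moment at which its call begins.
- job.close_job(): hands the job in, once; it reports no verdict.
Trained networks look in a picture, given as the dict that the camera call returned (one of the last four; its "shot" number tells which), for a name from the list of things; names that differ only in an ending like _2 or _b are one class to them, and where a whole thing is asked for, a point or a joint stands for the part that bears it (a point fixed in the world has none). Each returns a list of dicts, best first, with "p" (0 to 1); they miss things now and then, are a little off and sometimes report something else, mostly with a low value. They report only what shows in the picture. A call takes as long as a camera call.
- models.spot_in(picture, name): "centre" ([x, y, z] in mm, in world coordinates, good to about 4 mm: the middle of the surface that is visible of it).
- models.place_of(picture, name): "centre" ([x, y, z] in mm, in world coordinates, good to about 4 mm: a listed point, or the origin of a listed thing).
The state is a dict: "clock": time; "joints": joint angles; "qvel": joint speeds; "joint_efforts": joint torques, N m; "ee_pos": TCP position; "ee_rot": TCP orientation; "contact_force": force on the tool from outside, world axes, zero at the start; "moment": the same for the moment, N m; "gripper_width": opening from 0.0 (shut) to 1.0 (fully open).
Only numpy, scipy, OpenCV 4.12 (cv2) and the standard library are available. Lean on these libraries where they do the work, as an engineer would, in place of code of your own. Each camera call takes 0.05 s, during which the arm holds its last target.

### The job

Refit the washed hood on the bare bay of the thermoreactor: first lift the loose metal dust cover off that bay by its knob and set it down on the bench, knob up. Then take the hood from the draining rack by its grip tab and, with the hood standing upright (fully open) and its open side towards the reactor's front panel, lower its two knuckles between the three fixed knuckles of the bare bay until they sit in the hinge and the pin holes line up; finish while holding it there, so that a colleague can push the pin through. Do not drop anything, and leave the tube rack, the bottle and the pin tray where they are.

Things in the scene. Friction and masses are not known exactly. Their poses are not given: they have to be found in the camera images.
- reactor: thermoreactor, grey, 264 mm deep (x) by 280 wide (y), fixed; origin on the bench under its centre, x from the sloping front panel to the rear, y to its left, z up. Flat deck 100 mm above the bench over the rear two thirds, with two bays centred at y = +68 and -68. The left bay's clear hood is fitted and shut (top 50 mm above the deck, fixed); the right bay is bare, hidden at first by the dust cover
- hinge_mid (a point): middle of the bare bay's fixed hinge half, on its pin-hole axis (y), 109 mm above the bench, at reactor x = 114, y = -68 mm; axes as the reactor's. Three steel knuckles, 14 mm diameter, 8 mm holes (for a 5 mm pin), standing 16 mm above the deck: middle one at y -9 to 9 mm, outer ones 34 to 50 mm either side. In the two 25 mm gaps between them the hood's knuckles belong
- hinge_left (a point): point on the fixed pin-hole axis 32.5 mm to the left (+y) of hinge_mid: where the outer end of the hood's left knuckle belongs; axes as the reactor's. Each gap ends below in a cradle (plate 7 mm below the axis, ramps before and behind) that stops a 14 mm knuckle with its hole in line, with 1.4 mm play fore and aft, 1.5 mm sideways
- hinge_right (a point): the same, 32.5 mm to the right (-y) of hinge_mid: where the outer end of the hood's right knuckle belongs
- cover: loose dust cover, aluminium, an upside-down tray 151 mm (x) by 116 mm (y), 22 mm high, 0.2 to 0.4 kg, lying loose on the deck over the bare bay and its hinge; origin at the centre of its underside, z up
- cover_knob (a point): centre of the black round knob head on the cover: 26 mm in diameter, 20 mm tall, on a 14 mm stem 14 mm long; this point lies 24 mm above the cover's top and 46 mm above its underside; z up
- hood: loose hood of clear plastic with grey trim, a box 49 mm deep, 116 wide, 127 tall as it stands upright in the rack, 0.19 to 0.27 kg. Origin on its pin-hole axis, midway between its two knuckles; z up to the grip tab, y along the pin-hole axis, x from the open side (8 mm before the axis) to the closed back (41 mm behind). Fitted fully open, its axes lie along the reactor's
- hood_grip (a point): where to take the hood: on its flat grip tab, 12 mm thick (along hood x), 50 mm wide (along y), standing 36 mm above the hood's upper wall; this point lies 24 mm above that wall, 12 mm below the tab's top edge, at hood x = 22, y = 0, z = 149 mm; axes as the hood's
- hood_left (a point): outer end of the hood's left (+y) knuckle on the pin-hole axis, 32.5 mm from the hood's origin; axes as the hood's. The two knuckles are 14 mm in diameter, 22 mm wide, centred 21.5 mm either side of the origin, with 8 mm holes; they are the hood's lowest points, 7 mm below the axis
- hood_right (a point): outer end of the hood's right (-y) knuckle on the pin-hole axis, 32.5 mm from the hood's origin; axes as the hood's
- rack: draining rack, steel wire on a white tray, 150 mm (x) by 170 mm (y), hoops up to 88 mm high, fixed; origin on the bench under its centre. The hood stands upright in its front slot on two bars, with some 2.5 mm play, its pin-hole axis at rack x = -42 mm, 45 mm above the bench; it lifts straight out
- tube_rack: bystander: red test-tube rack, 104 by 224 mm, 100 mm high with tubes; origin at the centre of its underside
- bottle: bystander: small amber reagent bottle, 70 mm in diameter, 130 mm tall; origin at the centre of its underside
- pin_tray: bystander: flat steel tray 45 by 170 mm, 14 mm high, with the hinge pin lying in it for the colleague; origin at the centre of its underside

How it is judged:
By the outcome, as a careful person would: the job done as asked, in the order asked, and still so for the second after the job is handed in, while the arm keeps its last pose, push and grip.
It also fails if it takes over 51 s, if anything falls off the work surface, if the arm or the gripper's body presses on something with over 40 N, if the wrist force passes 120 N, or if a joint passes its speed limit or range.

## Working session

There is one attempt and no reset: what is moved stays moved. The work goes in short steps, Python scripts to look and compute and a tool call to move; the robot and the scene stay as the last step left them, time stands still between calls to the robot, and variables do not carry over. Pictures are saved under pics/ and viewed, and the job is handed in when it is done.

Besides the shell and the picture viewer there is one more tool, called after ">>>" as name([rows], argument=value, ...), one row to a line, values as JSON. play_rows: Moves the arm, as the interface text tells. Its arguments: {"type":"object","properties":{"increments":{"type":"array","items":{"type":"array","items":{"type":"number"}}},"newtons":{"type":"number"}},"required":["increments"]}

```bash
ls; mkdir -p pics; python3 - <<'E'
from rig import bot, vision, job, models
import cv2, numpy as np
print(bot.observe(), bot.tcp_to_tips)
for n in ("side","top"):
    p=vision.read_camera(n); cv2.imwrite(f"pics/{n}0.png",p["frame"])
    print(n,p["fx"],p["cx"],p["cy"],np.round(p["R"],3).tolist(),np.round(p["t"]).tolist())
    for k in ["reactor","hinge_mid","cover","cover_knob","hood","hood_grip","hood_left","hood_right","rack","tube_rack","bottle","pin_tray"]:
        r=models.place_of(p,k)
        print(k,[(round(a["p"],2),np.round(a["centre"],1).tolist()) for a in r[:3]], [x for x in (r[0].keys() if r else [])])
print(bot.observe()["clock"])
E
```

```text
pics
{'clock': 0.0, 'joints': array([ 1.08801220e+00,  3.20303678e-01,  1.56568221e+00,  6.24993963e-06,
        1.25742275e+00, -2.00023610e-02]), 'qvel': array([ 0.00132265,  0.00030118,  0.00165435, -0.00069219, -0.00208816,
       -0.00207968]), 'joint_efforts': array([-9.40311365e-04, -4.15515876e+01, -2.34162730e+01, -1.40151192e-04,
        8.21767549e-03, -1.03866526e-05]), 'ee_pos': array([256.49673536, 514.12816129, 255.47423314]), 'ee_rot': array([-2.28744632e-04,  2.29332404e-01,  9.73347741e-01, -8.78710921e-04]), 'contact_force': array([ 0.27185877, -0.30227546, -0.57288095]), 'moment': array([0.02804747, 0.00051875, 0.03751904]), 'gripper_width': 0.9991920829620896} 25.0
side 420.1187735431775 314.97419944229574 199.9196685481365 [[0.933, -0.359, 0.017], [-0.164, -0.468, -0.869], [0.32, 0.808, -0.495]] [-598.0, 159.0, 925.0]
reactor [(0.75, [465.5, 247.0, 2.2])] ['centre', 'p']
hinge_mid [(0.69, [590.9, 198.4, 111.5])] ['centre', 'p']
cover [(0.56, [532.9, 190.4, 102.7])] ['centre', 'p']
cover_knob [(0.63, [531.0, 190.7, 146.7])] ['centre', 'p']
hood [(0.78, [475.6, -3
[... 625 characters left out ...]
0, 608.0, 1255.0]
reactor [(0.9, [468.0, 246.2, 4.6])] ['centre', 'p']
hinge_mid [] []
cover [(0.74, [527.9, 191.1, 98.1])] ['centre', 'p']
cover_knob [(0.84, [529.6, 187.2, 147.6])] ['centre', 'p']
hood [(0.87, [479.9, -381.0, 43.4]), (0.67, [707.2, -333.5, -1.5])] ['centre', 'p']
hood_grip [(0.9, [501.4, -370.2, 195.1]), (0.74, [530.3, 191.2, 99.6])] ['centre', 'p']
hood_left [(0.75, [471.2, -346.4, 45.3])] ['centre', 'p']
hood_right [] []
rack [(0.65, [514.2, -361.7, -2.4])] ['centre', 'p']
tube_rack [(0.65, [770.3, -100.2, -3.7])] ['centre', 'p']
bottle [(0.65, [706.8, -335.6, 1.6])] ['centre', 'p']
pin_tray [(0.72, [758.3, 203.7, 0.3]), (0.68, [771.1, -103.4, -3.9])] ['centre', 'p']
1.3
```

View pics/side0.png

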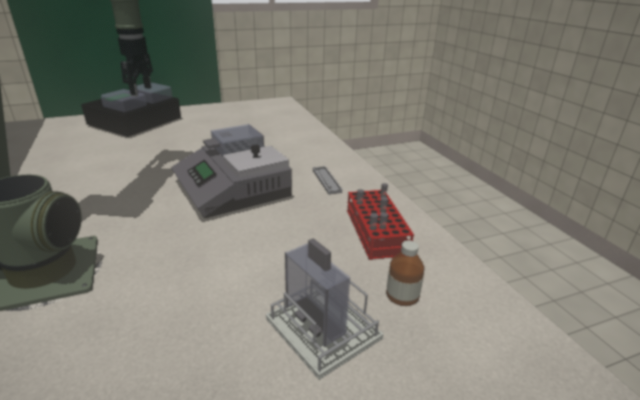

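View pics/top0.png

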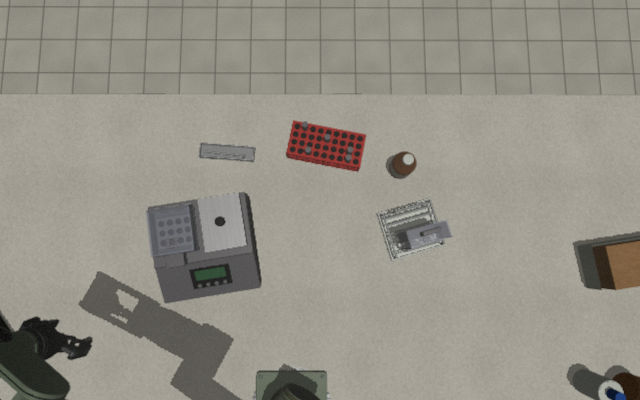

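```bash
cat > h.py <<'E'
from rig import bot, vision, job, models
import cv2, numpy as np
def cloud(p):
    z=p["range_z"]; v,u=np.mgrid[0:z.shape[0],0:z.shape[1]]
    c=np.stack([(u-p["cx"])/p["fx"]*z,(v-p["cy"])/p["fy"]*z,z],-1)
    W=(c-p["t"])@p["R"]; W[z<=0]=np.nan
    return W
def sel(W,lo,hi):
    m=np.all((W>lo)&(W<hi),-1); return W[m]
def rect(P):
    (c,s,a)=cv2.minAreaRect(P[:,:2].astype(np.float32)); return np.round(c,1),np.round(s,1),round(a,1),len(P),np.round(np.median(P[:,2]),1)
def up(p,box,k=4,):
    x0,y0,x1,y1=box; return cv2.resize(p["frame"][y0:y1,x0:x1],None,fx=k,fy=k,interpolation=cv2.INTER_CUBIC)
E
python3 - <<'E'
from h import *
for n in("top","side"):
    p=vision.read_camera(n);W=cloud(p); np.save(n+"W.npy",W)
    print(n)
    print("cover",rect(sel(W,[430,120,114],[640,280,130])))
    print("knob",rect(sel(W,[490,150,150],[570,230,165])))
    print("lefthood",rect(sel(W,[430,200,142],[640,380,160])))
    print("tab",rect(sel(W,[440,-450,195],[560,-300,215])))
    print("hoodtop",rect(sel(W,[440,-460,160],[560,-290,180])))
    print("rack",rect(sel(W,[400,-480,3],[640,-240,95])))
    print("tubes",rect(sel(W,[680,-260,30],[860,60,110])))
    print("bottle",rect(sel(W,[640,-400,20],[780,-280,150])))
    print("tray",rect(sel(W,[700,100,7],[800,320,30])))
    for a in ((140,185,270,305),) if n=="top" else ((170,115,300,220),(260,230,400,370)):
        cv2.imwrite(f"pics/{n}_c{a[0]}.png",up(p,a,5))
    if n=="top": cv2.imwrite("pics/top_h.png",up(p,(370,190,470,270),7))
E
```

```text
top
cover (array([528.8, 203.5]), array([151.2, 145.6]), 10.0, 2271, np.float64(122.0))
knob (array([530.8, 189.1]), array([23.6, 24.1]), 62.3, 72, np.float64(155.4))
lefthood (array([507. , 289.4]), array([138.7, 185.2]), 9.2, 2011, np.float64(150.1))
tab (array([ 500.4, -372.6]), array([11.9, 49.3]), 16.4, 95, np.float64(205.1))
hoodtop (array([ 495.1, -374.4]), array([ 49. , 117.1]), 16.1, 713, np.float64(169.5))
rack (array([ 520.2, -360.3]), array([238.2, 238.9]), 89.9, 2000, np.float64(7.9))
tubes (array([ 769.8, -103.6]), array([224. , 106.1]), 78.9, 2640, np.float64(62.7))
bottle (array([ 706.5, -331.6]), array([69.9, 67.7]), 36.8, 543, np.float64(91.4))
tray (array([749., 197.]), array([ 86. , 186.5]), 3.9, 266, np.float64(12.0))
side
cover (array([526.3, 210.1]), array([152.5, 160.7]), 10.2, 1184, np.float64(121.8))
knob (array([530.8, 189. ]), array([27.5, 23. ]), 44.9, 43, np.float64(154.6))
lefthood (array([511.2, 292.1]), array([129.3, 185.2]), 9.1, 693, np.float64(150.0))
tab (array([ 499.7, -372.4]), array([13.8, 52.6]), 16.5, 240, np.float64(204.1))
hoodtop (array([ 493.9, -374.2]), array([ 50.6, 118.8]), 16.6, 1287, np.float64(169.3))
rack (array([ 516.4, -361.3]), array([151.9, 171.6]), 15.8, 5284, np.float64(40.9))
tubes (array([ 768.2, -102.7]), array([228.4, 106.4]), 79.3, 2420, np.float64(62.3))
bottle (array([ 701.8, -342.1]), array([53.4, 69.8]), 62.0, 1662, np.float64(79.0))
tray (array([755.1, 205. ]), array([175.1,  45.5]), 86.1, 188, np.float64(11.2))
```

```bash
python3 - <<'E'
from h import *
for n in("top","side"):
    W=np.load(n+"W.npy"); th=np.radians(9.6); R=np.array([[np.cos(th),-np.sin(th)],[np.sin(th),np.cos(th)]])
    O=np.array([467,246.5]); Q=W.copy(); Q[...,:2]=(W[...,:2]-O)@R   # reactor frame
    def a(lo,hi):
        P=sel(Q,lo,hi)
        (c,s,ang)=cv2.minAreaRect(P[:,:2].astype(np.float32)); print(n,np.round(c,1),np.round(s,1),round(ang,2),len(P),"world",np.round(R@np.array(c)+O,1))
    a([-40,-150,119],[160,5,125])   # cover
    a([-60,5,146],[160,150,154])   # left hood top
    a([-160,-160,92],[160,160,106])   # deck
    a([-170,-170,15],[170,170,106])   # all
b=bot.observe();print(b["clock"],b["ee_pos"],b["ee_rot"],b["contact_force"])
E
```

```text
top [ 53.8 -66.5] [151.2 116.2] 0.32 1741 world [531.2 189.9]
top [52.5 69.3] [117.9 127.3] 89.59 1895 world [507.3 323.6]
top [26.9  0.7] [280.9 213.4] 89.1 1852 world [493.4 251.7]
top [-5.3  1.1] [281.6 277.8] 89.1 5233 world [461.6 246.7]
side [ 52.4 -65.4] [152.2 121.7] 1.02 887 world [529.6 190.8]
side [51.2 70.3] [129.2 124.7] 0.51 643 world [505.7 324.4]
side [-17.3 -33.5] [158.5 328.2] 31.11 1006 world [455.6 210.6]
side [-6.5  1.5] [287.2 277.7] 89.45 4840 world [460.3 246.9]
1.4 [256.71272598 514.51183418 256.34112621] [-1.64324255e-06  2.29343014e-01  9.73345663e-01  4.33967644e-05] [-0.15157111  0.56571478  0.21386068]
```

View pics/top_c140.png

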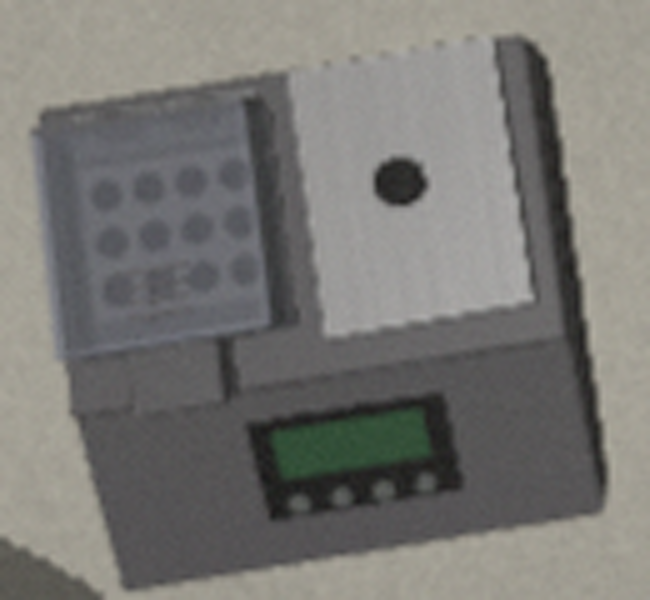

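View pics/top_h.png

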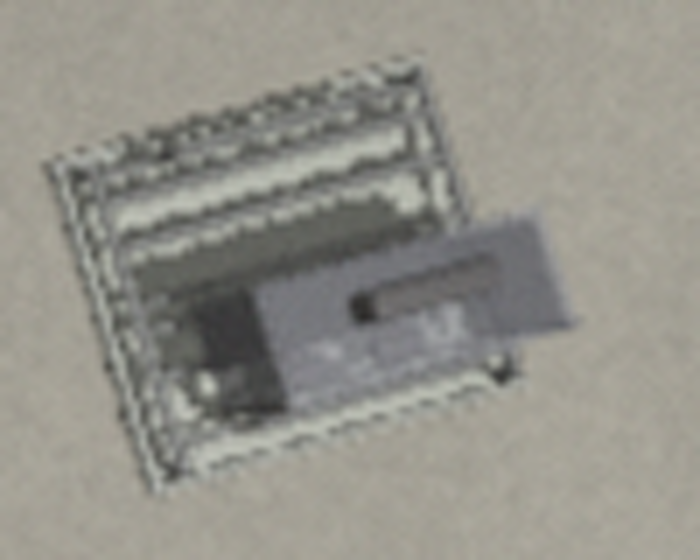

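>>> play_rows([
  [100,0,0,0,0,0,6.75],
  [100,0,0,0,0,0,6.75],
  [100,0,0,0,0,0,6.75],
  [100,0,0,0,0,0,6.75],
  [100,0,0,0,0,0,6.75],
  [100,0,0,0,0,0,6.75],
  [100,0,0,0,0,0,6.75],
  [100,0,0,0,0,0,6.75],
], newtons=50)

```text
clock: 2.07
ee_pos: [256.7, 514.5, 256.3]
ee_rot: [0.0, 0.648, 0.761, 0.0]
contact_force: [0.1, 0.8, -0.1]
gripper_width: 1.003
```

```bash
cat >> h.py <<'E'
from scipy.spatial.transform import Rotation as Ro
def go(tgt,yaw=None):
    b=bot.observe(); w,x,y,z=b["ee_rot"]; R=Ro.from_quat([x,y,z,w]).as_matrix()
    yw=np.degrees(np.arctan2(R[1,1],R[0,1]))
    print("clock",round(b["clock"],2),"pos",np.round(b["ee_pos"],2),"yaw y",round(yw,2),"zax",np.round(R[:,2],4),"F",np.round(b["contact_force"],1),"gw",round(b["gripper_width"],3),"j",np.round(b["joints"],2))
    if tgt is not None: print("shift",np.round(R.T@(np.array(tgt)-b["ee_pos"]),2), "turn z", None if yaw is None else round(-(yaw-yw),2))
E
python3 -c "
from h import *
go([530.8,189.3,256])"
```

```text
clock 2.07 pos [256.7  514.52 256.33] yaw y 9.15 zax [ 0.  0. -1.] F [ 0.1  0.8 -0.1] gw 1.003 j [ 1.09  0.32  1.56 -0.    1.26  0.93]
shift [-3.6467e+02  2.1889e+02  3.3000e-01] turn z None
```

>>> play_rows([
  [100,-28,16.8,0,0,0,0],
  [100,-28,16.8,0,0,0,0],
  [100,-28,16.8,0,0,0,0],
  [100,-28,16.8,0,0,0,0],
  [100,-28,16.8,0,0,0,0],
  [100,-28,16.8,0,0,0,0],
  [100,-28,16.8,0,0,0,0],
  [100,-28,16.8,0,0,0,0],
  [100,-28,16.8,0,0,0,0],
  [100,-28,16.8,0,0,0,0],
  [100,-28,16.8,0,0,0,0],
  [100,-28,16.8,0,0,0,0],
  [100,-28.7,17.3,0,0,0,0],
  [100,0,0,15,0,0,0],
  [100,0,0,15,0,0,0],
  [100,0,0,15,0,0,0],
  [100,0,0,0,0,0,0],
])

```text
clock: 3.48
ee_pos: [531.3, 190.0, 208.4]
ee_rot: [-0.002, 0.647, 0.763, -0.003]
contact_force: [-0.8, 0.6, -1.1]
gripper_width: 0.999
```

```bash
python3 -c "
from h import *
go([530.8,189.3,153])"
```

```text
clock 3.48 pos [531.26 189.97 208.37] yaw y 9.44 zax [-0.0058 -0.0019 -1.    ] F [-0.8  0.6 -1.1] gw 0.999 j [0.32 0.34 1.66 0.   1.15 0.16]
shift [-0.54 -0.23 55.38] turn z None
```

>>> play_rows([
  [100,0,0,13,0,0,0],
  [100,0,0,13,0,0,0],
  [100,0,0,13,0,0,0],
  [100,0,0,10,0,0,0],
  [100,0,0,6,0,0,0],
  [100,0,0,3,0,0,0],
  [100,0,0,0,0,0,0],
  [100,0,0,0,0,0,0],
])

```text
clock: 4.15
ee_pos: [533.1, 191.1, 153.9]
ee_rot: [0.0, 0.646, 0.763, 0.0]
contact_force: [-0.5, 0.4, 0.4]
gripper_width: 1.0
```

```bash
python3 -c "
from h import *
go([530.8,189.3,153])
p=vision.read_camera('side');cv2.imwrite('pics/s1.png',up(p,(170,60,330,220),4))
go([530.8,189.3,153])"
```

```text
clock 4.15 pos [533.07 191.05 153.86] yaw y 9.49 zax [ 1.e-03  4.e-04 -1.e+00] F [-0.5  0.4  0.4] gw 1.0 j [0.32 0.39 1.74 0.   1.02 0.16]
shift [-1.35 -2.53  0.86] turn z None
clock 4.2 pos [533.15 191.07 154.05] yaw y 9.49 zax [ 1.3e-03  5.0e-04 -1.0e+00] F [ 0.4  0.7 -0.2] gw 1.002 j [0.32 0.39 1.74 0.   1.02 0.16]
shift [-1.35 -2.61  1.05] turn z None
```

View pics/s1.png

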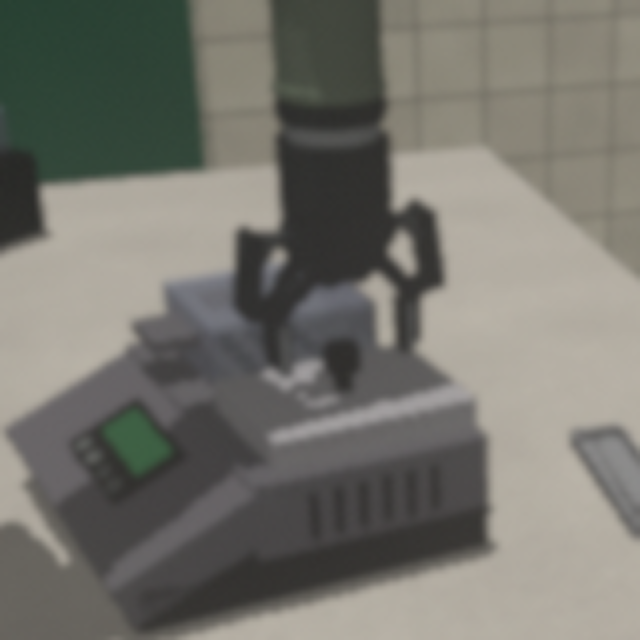

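>>> play_rows([
  [100,-1.3,-2.5,1,0,0,0],
  [100,0,0,0,0,0,0],
  [10,0,0,0,0,0,0],
  [10,0,0,0,0,0,0],
  [10,0,0,0,0,0,0],
  [10,0,0,0,0,0,0],
  [10,0,0,0,0,0,0],
  [10,0,0,0,0,0,0],
  [10,0,0,0,0,0,0],
  [10,0,0,0,0,0,0],
  [10,0,0,0,0,0,0],
  [10,0,0,0,0,0,0],
], newtons=50)

```text
clock: 5.2
ee_pos: [530.7, 189.3, 152.6]
ee_rot: [0.0, 0.646, 0.763, 0.0]
contact_force: [0.5, -0.5, 2.2]
gripper_width: 0.284
```

```bash
python3 -c "
from h import *
go([530.8,189.3,153])"
```

```text
clock 5.2 pos [530.75 189.29 152.57] yaw y 9.49 zax [ 8.e-04  3.e-04 -1.e+00] F [ 0.5 -0.5  2.2] gw 0.284 j [0.32 0.39 1.74 0.   1.01 0.16]
shift [ 0.    0.06 -0.43] turn z None
```

Gripped (24 mm). Lift gently.

>>> play_rows([
  [10,0,0,-3,0,0,0],
  [10,0,0,-5,0,0,0],
  [10,0,0,-10,0,0,0],
  [10,0,0,-15,0,0,0],
  [10,0,0,-15,0,0,0],
  [10,0,0,-15,0,0,0],
  [10,0,0,-10,0,0,0],
  [10,0,0,-5,0,0,0],
  [10,0,0,0,0,0,0],
])

```text
clock: 5.95
ee_pos: [530.8, 189.4, 231.6]
ee_rot: [0.001, 0.646, 0.763, 0.001]
contact_force: [0.3, 0.5, -3.2]
gripper_width: 0.286
```

```bash
python3 -c "
from h import *
go([460,-80,225])
p=vision.read_camera('side');cv2.imwrite('pics/s2.png',up(p,(170,40,330,200),4))"
```

```text
clock 5.95 pos [530.81 189.36 231.62] yaw y 9.49 zax [ 2.1e-03  8.0e-04 -1.0e+00] F [ 0.3  0.5 -3.2] gw 0.286 j [0.32 0.32 1.63 0.   1.19 0.16]
shift [-254.   -114.27    6.25] turn z None
```

View pics/s2.png

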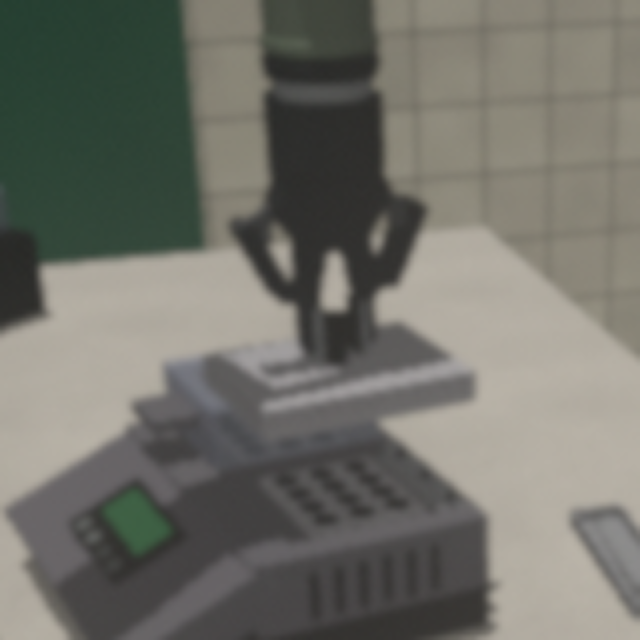

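>>> play_rows([
  [10,-8,-4,0,0,0,0],
  [10,-16,-7,0,0,0,0],
  [10,-23,-10,0,0,0,0],
  [10,-23,-10,0,0,0,0],
  [10,-23,-10,0,0,0,0],
  [10,-23,-10,0,0,0,0],
  [10,-23,-10,0,0,0,0],
  [10,-23,-10,0,0,0,0],
  [10,-23,-10,0,0,0,0],
  [10,-23,-10,0,0,0,0],
  [10,-23,-10,8,0,0,0],
  [10,-15,-9,16,0,0,0],
  [10,-8,-4,20,0,0,0],
  [10,0,0,25,0,0,0],
  [10,0,0,25,0,0,0],
  [10,0,0,25,0,0,0],
  [10,0,0,22,0,0,0],
  [10,0,0,15,0,0,0],
  [10,0,0,8,0,0,0],
  [10,0,0,0,0,0,0],
])

```text
clock: 7.67
ee_pos: [458.0, -80.1, 64.4]
ee_rot: [-0.002, 0.646, 0.763, -0.001]
contact_force: [-0.4, -0.1, -3.2]
gripper_width: 0.286
```

```bash
python3 -c "
from h import *
go([460,-80,53])"
```

```text
clock 7.67 pos [457.99 -80.09  64.38] yaw y 9.48 zax [-0.0052  0.001  -1.    ] F [-0.4 -0.1 -3.2] gw 0.286 j [-0.2   0.37  2.06 -0.    0.71 -0.36]
shift [-0.26  2.05 11.37] turn z None
```

>>> play_rows([
  [10,0,0,4,0,0,0],
  [10,0,0,3,0,0,0],
  [10,0,0,2,0,0,0],
  [10,0,0,1,0,0,0],
  [10,0,0,1,0,0,0],
  [10,0,0,0,0,0,0],
])

```text
clock: 8.17
ee_pos: [460.0, -80.1, 55.5]
ee_rot: [0.0, 0.646, 0.763, 0.0]
contact_force: [-0.2, -0.1, -3.9]
gripper_width: 0.282
```

```bash
python3 -c "
from h import *
go([460,-80,53])"
```

```text
clock 8.17 pos [460.01 -80.12  55.51] yaw y 9.49 zax [ 6.e-04 -0.e+00 -1.e+00] F [-0.2 -0.1 -3.9] gw 0.282 j [-0.2   0.39  2.07  0.    0.68 -0.36]
shift [0.12 0.01 2.51] turn z None
```

>>> play_rows([
  [10,0,0,1,0,0,0],
  [10,0,0,1,0,0,0],
  [10,0,0,0.7,0,0,0],
  [10,0,0,0,0,0,0],
])

```text
clock: 8.5
ee_pos: [459.9, -80.1, 52.6]
ee_rot: [-0.0, 0.646, 0.763, 0.0]
contact_force: [-0.5, -0.7, -3.2]
gripper_width: 0.281
```

```bash
python3 -c "
from h import *
go([460,-80,53])"
```

```text
clock 8.5 pos [459.88 -80.12  52.59] yaw y 9.48 zax [ 1.e-04  1.e-04 -1.e+00] F [-0.5 -0.7 -3.2] gw 0.281 j [-0.2   0.39  2.08  0.    0.67 -0.36]
shift [ 0.1   0.13 -0.41] turn z None
```

Not yet touching; a little more.

>>> play_rows([
  [10,0,0,0.5,0,0,0],
  [10,0,0,0.5,0,0,0],
  [10,0,0,0,0,0,0],
])

```text
clock: 8.75
ee_pos: [459.9, -80.1, 52.5]
ee_rot: [0.0, 0.646, 0.763, 0.0]
contact_force: [-2.9, -0.2, 6.4]
gripper_width: 0.285
```

```bash
python3 -c "
from h import *
go([460,-80,53])"
```

```text
clock 8.75 pos [459.87 -80.11  52.5 ] yaw y 9.48 zax [ 3.e-04  0.e+00 -1.e+00] F [-2.9 -0.2  6.4] gw 0.285 j [-0.2   0.39  2.08  0.    0.67 -0.36]
shift [ 0.09  0.15 -0.5 ] turn z None
```

>>> play_rows([
  [100,0,0,-0.5,0,0,0],
  [100,0,0,0,0,0,0],
  [100,0,0,0,0,0,0],
  [100,0,0,0,0,0,0],
  [100,0,0,0,0,0,0],
  [100,0,0,0,0,0,0],
  [100,0,0,-5,0,0,0],
  [100,0,0,-15,0,0,0],
  [100,0,0,-30,0,0,0],
  [100,0,0,-35,0,0,0],
  [100,0,0,-35,0,0,0],
  [100,0,0,-35,0,0,0],
  [100,0,0,-30,0,0,0],
  [100,0,0,-15,0,0,0],
  [100,0,0,0,0,0,0],
])

```text
clock: 10.0
ee_pos: [461.7, -80.5, 256.3]
ee_rot: [0.004, 0.646, 0.763, 0.002]
contact_force: [0.5, 0.4, -0.1]
gripper_width: 0.997
```

```bash
python3 - <<'E'
from h import *
P={}
for n in("top","side"):
    p=vision.read_camera(n);W=cloud(p); np.save(n+"W2.npy",W); cv2.imwrite(f"pics/{n}2.png",p["frame"])
    print(n)
    for k in ["hinge_mid","hinge_left","hinge_right","cover","cover_knob","reactor"]:
        print(k,[(round(a["p"],2),np.round(a["centre"],1).tolist()) for a in models.place_of(p,k)[:3]])
    cv2.imwrite(f"pics/{n}2c.png",up(p,(140,185,270,305),5) if n=="top" else up(p,(170,115,300,220),6))
go([500,-372.5,270],16.3)
E
```

```text
top
hinge_mid [(0.88, [593.5, 199.2, 108.1])]
hinge_left [(0.66, [578.0, 227.5, 106.8])]
hinge_right [(0.88, [592.2, 165.7, 108.5])]
cover [(0.29, [479.6, -377.7, 44.8])]
cover_knob []
reactor [(0.59, [462.9, 246.6, 3.7])]
side
hinge_mid [(0.96, [589.7, 197.4, 109.1])]
hinge_left [(0.84, [579.5, 229.2, 110.9])]
hinge_right [(0.66, [595.2, 167.3, 113.1])]
cover [(0.67, [466.2, 247.3, 3.8]), (0.56, [464.5, -75.7, -0.2])]
cover_knob [(0.7, [459.5, -74.6, 47.5]), (0.61, [465.5, 247.5, 2.6])]
reactor [(0.94, [464.2, 248.7, 2.0])]
clock 10.7 pos [459.87 -80.15 251.95] yaw y 9.48 zax [-2.e-04  1.e-04 -1.e+00] F [-0.1  0.5  0.1] gw 0.997 j [-0.2   0.15  1.8   0.    1.19 -0.36]
shift [-294.96   -8.59  -18.09] turn z -6.82
```

View pics/top2c.png

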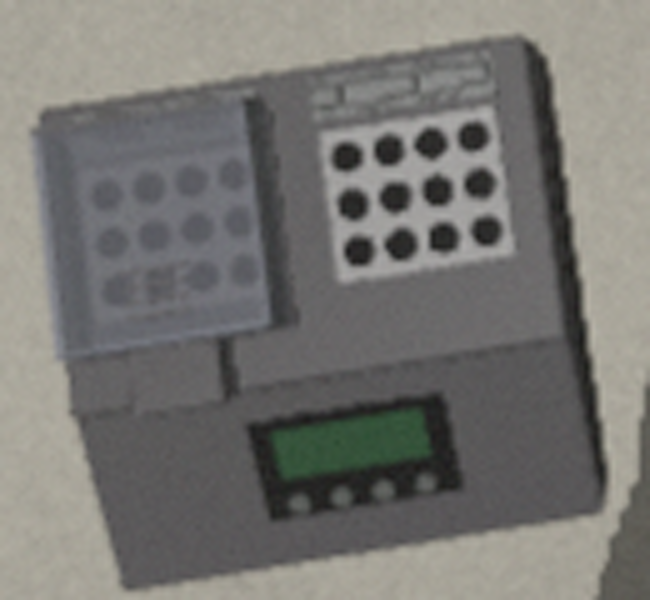

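View pics/side2.png

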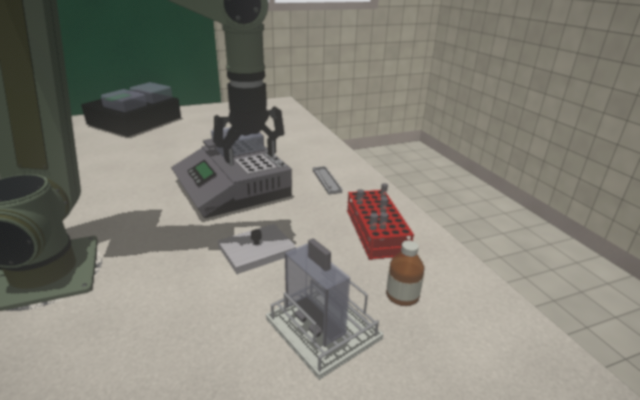

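View pics/side2c.png

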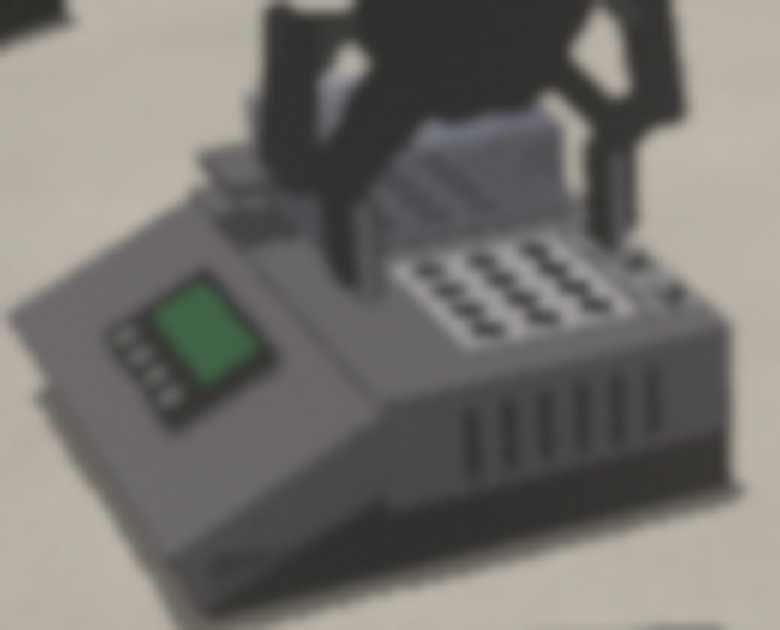

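```bash
python3 - <<'E'
from h import *
W=np.load("topW2.npy"); fr=cv2.imread("pics/top2.png")
th=np.radians(9.1); R=np.array([[np.cos(th),-np.sin(th)],[np.sin(th),np.cos(th)]])
O=np.array([591,198]); Q=W.copy(); Q[...,:2]=(W[...,:2]-O)@R
# deck-level z map around hinge
for r in range(194,214):
    print(r,' '.join(f"{Q[r,c,2]:4.0f}" for c in range(200,242)))
m=(Q[...,2]>107)&(Q[...,2]<120)&(abs(Q[...,0])<15)&(abs(Q[...,1])<65)
P=Q[m]; print(rect(P)); print(np.percentile(P[:,0],[0,5,50,95,100]),np.percentile(P[:,1],[0,5,50,95,100]))
# white plate region
Pp=Q[(fr.min(-1)>130)&(Q[...,2]>85)&(Q[...,2]<115)&(Q[...,0]<-15)&(Q[...,0]>-130)&(abs(Q[...,1])<65)]; print("plate",rect(Pp))
# deck + edges rear & right
D=sel(Q,[-160,-120,92],[60,220,106]); print("deck",rect(D)); 
A=sel(Q,[-300,-200,10],[60,300,106]); print("all",rect(A)); 
# cover now
C=sel(W,[340,-200,15],[580,40,30]); print("cover",rect(C)); K=sel(W,[420,-120,48],[500,-40,62]); print("knob",rect(K),K.mean(0))
E
```

```text
194    2    1   -5   -1   -2   -2    0    0    2    2   -1    0    3    3    4   -1    1   -3   -4    5    2   -0    5   -1    3    2   97   99  101  100  101  102   97  103   99  103   97  100   99  103   97  102
195   -2   -2   -4   -1    1    5   -5   -6    0   -1    3   10   -5   -2    3    0    2    2   -4    1   98   98  101  102   98   98  101  100   96  101  102   99  101   95  102  101  101  101  107  102   98  100
196   -1   -4   -1   -1   -1   -4    1    0    3   -3   -3   -2    4   98  100  103  101   99  101  103  101  100   99  100  100   96  101  100   98  102  106  101  100  104  105  106  103   99  107  100   98  102
197    1    0    4   -5   -2   -2    0   97   98   99   97  101  100  100  101   98  102   99  102  104  101   93   98  103  101  103  104  108  108  109  108  106  114  112  114  116  114  113  103  101   99  102
198    1  101   98   94   97  102   95   97  101   97  100  104  102  102   96  101  102  101   98  106   98  105  102  104  105  105  105  105  102  102  105  106  114  116  116  117  118  116  104  101   98  103
199  103  104  100  105   98  
[... 3176 characters left out ...]
100
(array([-1. ,  0.1]), array([ 22.1, 102.1]), 1.3, 114, np.float64(113.7))
[-13.09079236  -9.94022168  -2.14086259   6.17584184   9.41475334] [-50.86029925 -46.072893     1.60906565  48.28497293  51.0547905 ]
plate (array([-63.7,   3.3]), array([ 85.9, 101.7]), 0.4, 622, np.float64(104.0))
deck (array([-70.5,  68.5]), array([179. , 279.4]), 0.1, 3477, np.float64(100.9))
all (array([-128.9,   41.9]), array([503.5, 312.4]), 84.0, 7188, np.float64(93.7))
cover (array([460.7, -78.1]), array([160.2, 100.8]), 3.2, 215, np.float64(21.8))
knob (array([0., 0.]), array([0., 0.]), 0.0, 0, np.float64(nan)) [nan nan nan]
  return _methods._mean(a, axis=axis, dtype=dtype,
  ret = ret.dtype.type(ret / rcount)
<stdin>:16: RuntimeWarning: Mean of empty slice.
  ret = um.true_divide(
```

>>> play_rows([
  [100,-10,0,-5,0,0,0],
  [100,-20,0,-5,0,0,0],
  [100,-28,-1,-4,0,0,0],
  [100,-28,-1,-4,0,0,0],
  [100,-28,-1,0,0,0,0],
  [100,-28,-1,0,0,0,0],
  [100,-28,-1,0,0,0,0],
  [100,-28,-1,0,0,0,0],
  [100,-28,-1,0,0,0,0],
  [100,-28,-1,0,0,0,0],
  [100,-22,-1,0,0,0,0],
  [100,-13,0,0,0,0,0],
  [100,-6,0,0,0,0,-3.4],
  [100,0,0,0,0,0,-3.4],
  [100,0,0,0,0,0,0],
  [100,0,0,0,0,0,0],
])

```text
clock: 12.03
ee_pos: [499.5, -372.6, 270.2]
ee_rot: [-0.0, 0.6, 0.8, 0.0]
contact_force: [-0.0, 0.4, -0.2]
gripper_width: 1.0
```

```bash
python3 - <<'E'
from h import *
go([500,-372.5,200],16.3)
fs=[];cs=[]
for i in range(8):
    p=vision.read_camera("top"); fs.append(p["frame"].astype(float)); z=p["range_z"].copy(); z[z<=0]=np.nan; cs.append(z)
z=np.nanmedian(cs,0); f=np.mean(fs,0); p["range_z"]=np.nan_to_num(z); p["frame"]=f.astype(np.uint8)
W=cloud(p); np.save("topW3.npy",W); np.save("topF3.npy",f)
np.savez("topcal.npz",R=p["R"],t=p["t"],fx=p["fx"],fy=p["fy"],cx=p["cx"],cy=p["cy"])
q=vision.read_camera("side"); cv2.imwrite("pics/s3.png",up(q,(170,60,400,300),3)); 
for n,pp in(("side",q),):
  for k in ["hinge_mid","hinge_left","hinge_right","cover","cover_knob","hood_grip","hood"]:
    print(k,[(round(a["p"],2),np.round(a["centre"],1).tolist()) for a in models.place_of(pp,k)[:3]])
th=np.radians(9.1); R=np.array([[np.cos(th),-np.sin(th)],[np.sin(th),np.cos(th)]])
O=np.array([591,198]); Q=W.copy(); Q[...,:2]=(W[...,:2]-O)@R
for lo,hi in((-60,-30),(-15,15),(30,60)):
  for zt in (107.5,109,111):
    P=sel(Q,[-20,lo,zt],[20,hi,122]); print(zt,np.round(P.mean(0),2),np.round(P.min(0),1),np.round(P.max(0),1),len(P))
D=sel(Q,[-160,-120,92],[60,220,106]); print("deck",rect(D))
L=sel(Q,[-160,70,146],[60,220,154]); print("lh",rect(L))
K=sel(W,[420,-120,50],[500,-40,62]); print("knob",rect(K) if len(K)>3 else 0)
C=sel(W,[340,-200,15],[580,40,30]); print("cover",rect(C))
go(None)
E
```

```text
clock 12.03 pos [ 499.5  -372.59  270.2 ] yaw y 16.2 zax [-0.e+00  3.e-04 -1.e+00] F [-0.   0.4 -0.2] gw 1.0 j [-0.66  0.39  1.42  0.    1.33 -0.94]
shift [-7.00e-02  5.00e-01  7.02e+01] turn z -0.1
hinge_mid [(0.67, [589.5, 197.8, 107.0])]
hinge_left [(0.72, [772.4, -107.8, -0.3])]
hinge_right [(0.96, [594.1, 168.0, 111.9])]
cover [(0.59, [461.9, -79.0, -1.8])]
cover_knob [(0.56, [462.2, -78.4, 47.9])]
hood_grip [(0.79, [503.1, -370.3, 193.1])]
hood [(0.86, [475.4, -379.4, 43.3]), (0.59, [772.5, -107.2, -0.4]), (0.2, [485.7, -412.6, 42.9])]
107.5 [ -2.29 -40.85 114.31] [ -8.2 -48.6 109. ] [  4.3 -33.1 117.2] 29
109 [ -2.12 -40.95 114.5 ] [ -8.2 -48.6 110.4] [  4.3 -33.1 117.2] 28
111 [ -1.9  -40.85 114.65] [ -8.1 -48.6 112.5] [  4.3 -33.1 117.2] 27
107.5 [-1.9200e+00  6.0000e-02  1.1384e+02] [ -8.2  -7.9 109. ] [  5.3   8.9 117.3] 33
109 [-1.9200e+00  6.0000e-02  1.1384e+02] [ -8.2  -7.9 109. ] [  5.3   8.9 117.3] 33
111 [ -1.8    0.72 114.23] [ -8.2  -7.6 111.3] [  5.3   8.9 117.3] 30
107.5 [ -2.23  42.77 114.04] [ -8.1  35.  108.1] [  4.9  51.5 117.1] 32
109 [ -2.08  42.96 114.43] [ -8.  35. 111.] [  4.9  51.5 117.1] 30
111 [ -2.08  42.96 114.43] [ -8.  35. 111.] [  4.9  51.5 117.1] 30
deck (array([-70.6,  68.9]), array([279.4, 178.8]), 89.9, 3735, np.float64(100.7))
lh (array([-62.8, 137.4]), array([117.1, 127.1]), 89.9, 2045, np.float64(150.2))
knob (array([461. , -78.4]), array([23.4, 23.3]), 89.7, 61, np.float64(55.7))
cover (array([460.4, -79.5]), array([151.1, 116. ]), 10.0, 1903, np.float64(22.0))
clock 12.83 pos [ 499.63 -372.57  270.07] yaw y 16.29 zax [ 1.e-04  1.e-04 -1.e+00] F [ 0.3 -0.2 -0.6] gw 1.004 j [-0.66  0.39  1.42  0.    1.33 -0.94]
```

View pics/s3.png

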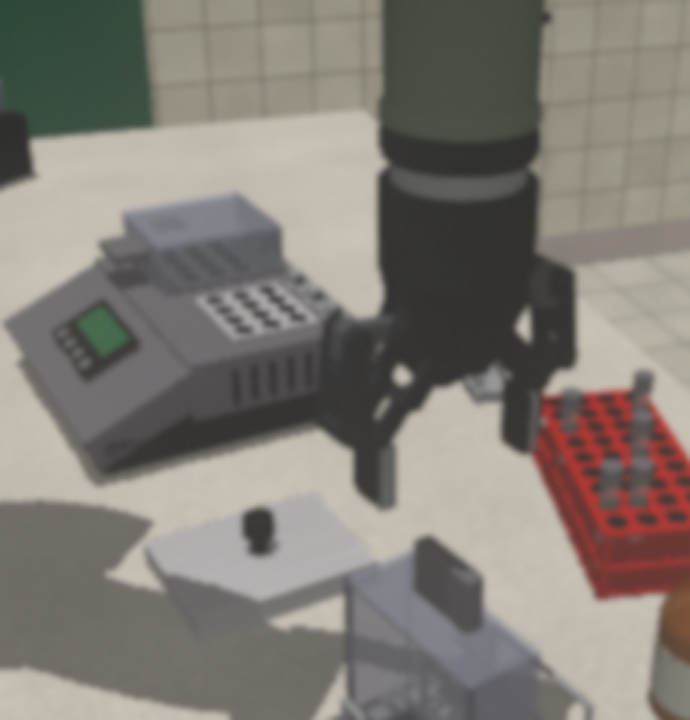

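>>> play_rows([
  [100,0,0.4,8,0,0,0],
  [100,0,0,15,0,0,0],
  [100,0,0,15,0,0,0],
  [100,0,0,13,0,0,0],
  [100,0,0,10,0,0,0],
  [100,0,0,5,0,0,0],
  [100,0,0,3,0,0,0],
  [100,0,0,0,0,0,0],
  [100,0,0,0,0,0,0],
  [0,0,0,0,0,0,0],
  [0,0,0,0,0,0,0],
  [0,0,0,0,0,0,0],
  [0,0,0,0,0,0,0],
  [0,0,0,0,0,0,0],
  [0,0,0,0,0,0,0],
  [0,0,0,0,0,0,0],
  [0,0,0,0,0,0,0],
  [0,0,0,0,0,0,0],
  [0,0,0,0,0,0,0],
  [0,0,0,0,0,0,0],
], newtons=70)

```text
clock: 14.5
ee_pos: [500.1, -372.6, 201.4]
ee_rot: [0.0, 0.6, 0.8, 0.0]
contact_force: [-1.2, -0.1, 2.3]
gripper_width: 0.129
```

```bash
python3 -c "
from h import *
go([500,-372.5,200],16.3)
p=vision.read_camera('side');cv2.imwrite('pics/s4.png',up(p,(240,150,400,370),3))"
```

```text
clock 14.5 pos [ 500.06 -372.59  201.35] yaw y 16.28 zax [ 4.e-04 -3.e-04 -1.e+00] F [-1.2 -0.1  2.3] gw 0.129 j [-0.66  0.43  1.53  0.    1.18 -0.94]
shift [ 0.1  -0.04  1.35] turn z -0.02
```

View pics/s4.png

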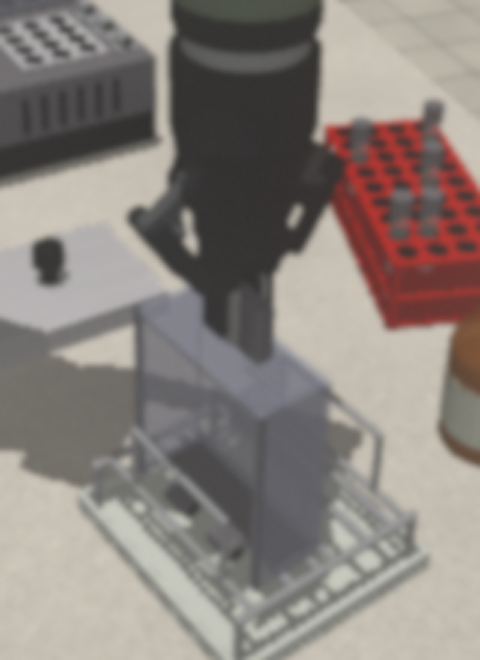

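>>> play_rows([
  [0,0,0,-2,0,0,0],
  [0,0,0,-4,0,0,0],
  [0,0,0,-8,0,0,0],
  [0,0,0,-12,0,0,0],
  [0,0,0,-15,0,0,0],
  [0,0,0,-15,0,0,0],
  [0,0,0,-15,0,0,0],
  [0,0,0,-15,0,0,0],
  [0,0,0,-15,0,0,0],
  [0,0,0,-15,0,0,0],
  [0,0,0,-10,0,0,0],
  [0,0,0,-4,0,0,0],
  [0,0,0,0,0,0,0],
])

```text
clock: 15.63
ee_pos: [500.2, -372.6, 332.1]
ee_rot: [0.001, 0.6, 0.8, 0.0]
contact_force: [-0.7, 0.4, -2.2]
gripper_width: 0.128
```

```bash
python3 - <<'E'
from h import *
th=np.radians(9.2); c=np.array([590,197.8])+21.7*np.array([np.cos(th),np.sin(th)])
go([c[0],c[1],330],9.2)
E
```

```text
clock 15.63 pos [ 500.2  -372.61  332.12] yaw y 16.28 zax [ 0.0016 -0.001  -1.    ] F [-0.7  0.4 -2.2] gw 0.128 j [-0.66  0.36  1.31  0.    1.47 -0.94]
shift [519.68 267.66   1.72] turn z 7.08
```

>>> play_rows([
  [0,9,4.5,0,0,0,0],
  [0,18,9,0,0,0,0],
  [0,27,13.5,0,0,0,0],
  [0,29.4,15.1,0,0,0,0],
  [0,29.4,15.1,0,0,0,0],
  [0,29.4,15.1,0,0,0,0],
  [0,29.4,15.1,0,0,0,0],
  [0,29.4,15.1,0,0,0,0],
  [0,29.4,15.1,0,0,0,0],
  [0,29.4,15.1,0,0,0,0],
  [0,29.4,15.1,0,0,0,0],
  [0,29.4,15.1,0,0,0,0],
  [0,29.4,15.1,0,0,0,0],
  [0,29.4,15.1,0,0,0,0],
  [0,29.4,15.1,0,0,0,0],
  [0,29.4,15.1,0,0,0,0],
  [0,29.4,15.1,0,0,0,0],
  [0,27,13.5,0,0,0,0],
  [0,18,9,0,0,0,0],
  [0,9,4.5,0,0,0,0],
])

```text
clock: 17.3
ee_pos: [608.2, 204.1, 329.3]
ee_rot: [-0.001, 0.599, 0.801, -0.001]
contact_force: [-0.4, 0.3, -2.8]
gripper_width: 0.128
```

>>> play_rows([
  [0,0,2.3,5,0,0,2],
  [0,0,0,10,0,0,3.1],
  [0,0,0,10,0,0,2],
  [0,0,0,5,0,0,0],
  [0,0,0,0,0,0,0],
  [0,0,0,0,0,0,0],
  [0,0,0,0,0,0,0],
  [0,0,0,0,0,0,0],
])

```text
clock: 17.97
ee_pos: [611.5, 201.2, 301.9]
ee_rot: [0.0, 0.648, 0.761, 0.001]
contact_force: [1.0, 0.5, -1.6]
gripper_width: 0.13
```

```bash
python3 - <<'E'
from h import *
th=np.radians(9.2); c=np.array([590,197.8])+21.7*np.array([np.cos(th),np.sin(th)])
go([c[0],c[1],300],9.2)
for n in("side","top"):
    fs=[];cs=[]
    for i in range(4):
        p=vision.read_camera(n); fs.append(p["frame"].astype(float)); z=p["range_z"].copy(); z[z<=0]=np.nan; cs.append(z)
        if i==3:
          for k in ["hood","hood_left","hood_right","hood_grip","hinge_mid","hinge_right"]:
            print(n,k,[(round(a["p"],2),np.round(a["centre"],1).tolist()) for a in models.place_of(p,k)[:3]])
    p["range_z"]=np.nan_to_num(np.nanmedian(cs,0)); p["frame"]=np.mean(fs,0).astype(np.uint8)
    W=cloud(p); np.save(n+"W4.npy",W); cv2.imwrite(f"pics/{n}4.png",up(p,(160,40,320,220),4) if n=="side" else up(p,(140,165,270,305),5))
    P=sel(W,[500,80,190],[720,300,222]); print(n,rect(P) if len(P)>4 else 0)
go(None)
E
```

```text
clock 17.97 pos [611.46 201.23 301.9 ] yaw y 9.19 zax [ 1.3e-03  4.0e-04 -1.0e+00] F [ 1.   0.5 -1.6] gw 0.13 j [0.3  0.41 1.32 0.   1.42 0.14]
shift [ 0.04 -0.03  1.9 ] turn z -0.01
side hood [(0.6, [585.7, 197.8, 142.0])]
side hood_left [(0.6, [588.0, 231.2, 146.4])]
side hood_right [(0.81, [596.2, 163.8, 147.0])]
side hood_grip [(0.88, [615.0, 198.9, 294.0])]
side hinge_mid [(0.67, [590.2, 197.9, 109.9]), (0.54, [580.2, 227.5, 109.5])]
side hinge_right [(0.96, [595.3, 166.9, 110.8])]
side (array([605.5, 198.9]), array([ 49.6, 118. ]), 9.2, 374, np.float64(206.3))
top hood [(0.88, [592.9, 195.5, 142.3])]
top hood_left [(0.59, [585.6, 229.8, 148.6]), (0.42, [459.1, -83.5, 45.1]), (0.3, [594.3, 161.0, 148.7])]
top hood_right [(0.62, [596.8, 162.8, 147.5])]
top hood_grip [(0.85, [609.4, 202.7, 296.9])]
top hinge_mid [(0.83, [591.0, 204.0, 108.3])]
top hinge_right [(0.86, [591.3, 163.9, 105.5]), (0.51, [708.8, -332.1, -1.0])]
top (array([615.7, 142. ]), array([49.3,  4. ]), 5.8, 38, np.float64(205.5))
clock 18.97 pos [611.24 201.39 301.12] yaw y 9.19 zax [ 0.e+00  1.e-04 -1.e+00] F [ 0.1  0.2 -2.6] gw 0.13 j [0.3  0.41 1.32 0.   1.42 0.14]
```

View pics/side4.png

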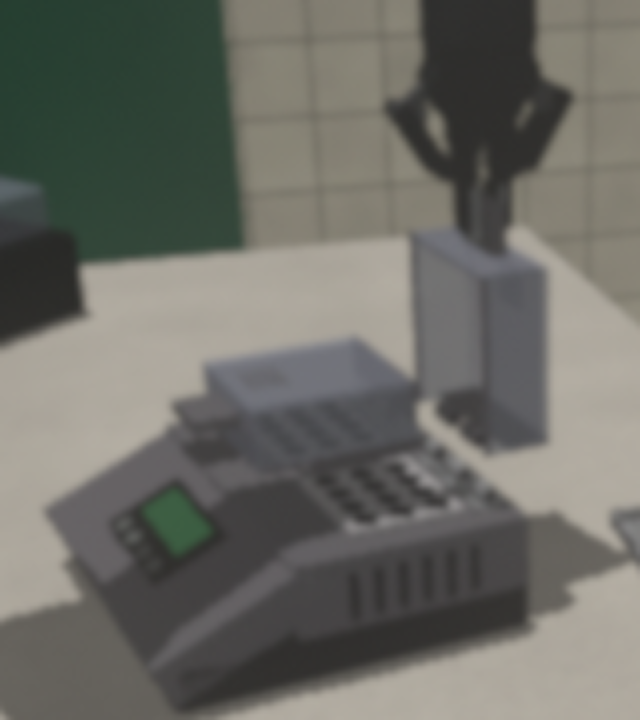

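View pics/top4.png

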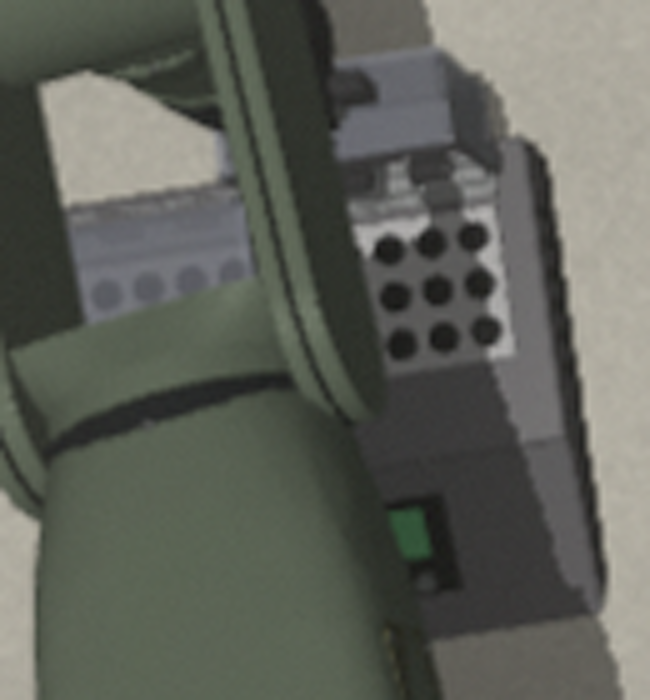

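```bash
python3 - <<'E'
from h import *
th=np.radians(9.2); R=np.array([[np.cos(th),-np.sin(th)],[np.sin(th),np.cos(th)]])
O=np.array([590,197.8]); 
def q(W):
    Q=W.copy(); Q[...,:2]=(W[...,:2]-O)@R; return Q
T3=q(np.load("topW3.npy"));T4=q(np.load("topW4.npy"));S4=q(np.load("sideW4.npy"))
f=lambda P:(len(P),np.round(np.percentile(P,[2,10,50,90,98],axis=0),1).tolist()) if len(P) else 0
for nm,Q in(("T3",T3),("T4",T4),("S4",S4)):
    print(nm)
    for lo,hi in((-60,-25),(-15,15),(25,60)): print(" hinge",f(sel(Q,[-20,lo,108],[20,hi,124])))
    D=sel(Q,[-20,-120,92],[60,220,106]); print(" deck rear edge x",np.round(np.percentile(D[:,0],[95,99,100]),1),"right y",np.round(np.percentile(D[:,1],[0,1,5]),1))
    H=sel(Q,[-30,-80,150],[60,80,285])
    print(" hood",rect(H) if len(H)>3 else 0, f(H))
    for z0 in range(130,290,20):
        h=sel(Q,[-30,-80,z0],[60,80,z0+20]); print("   ",z0,f(h)[0] if len(h) else 0, np.round(h[:,:2].min(0),1) if len(h) else 0,np.round(h[:,:2].max(0),1) if len(h) else 0)
E
```

```text
T3
 hinge (29, [[-7.2, -48.4, 109.8], [-6.2, -47.9, 112.6], [-1.8, -40.3, 114.8], [3.9, -34.5, 115.8], [5.0, -33.5, 116.8]])
 hinge (33, [[-6.8, -7.7, 109.5], [-6.0, -7.0, 111.3], [-1.2, -0.2, 114.0], [4.7, 7.6, 116.1], [5.9, 8.6, 116.7]])
 hinge (32, [[-7.0, 35.2, 108.2], [-5.9, 36.2, 111.1], [-1.2, 42.6, 114.8], [4.4, 49.9, 116.4], [5.7, 51.0, 117.1]])
 deck rear edge x [18.2 19.5 20.1] right y [-70.7 -69.6 -63.1]
 hood 0 (3, [[-22.5, 79.4, 150.0], [-22.1, 79.4, 150.1], [-20.0, 79.4, 150.6], [-17.7, 79.8, 151.1], [-17.2, 79.9, 151.2]])
    130 22 [-29.9  78.8] [ 1.9 80. ]
    150 3 [-22.6  79.4] [-17.1  79.9]
    170 0 0 0
    190 0 0 0
    210 0 0 0
    230 0 0 0
    250 0 0 0
    270 0 0 0
T4
 hinge (25, [[-7.1, -47.8, 110.8], [-6.6, -45.5, 111.2], [-2.4, -40.1, 114.2], [3.4, -34.3, 115.8], [5.2, -33.2, 117.7]])
 hinge (29, [[-6.8, -6.9, 109.0], [-6.3, -5.2, 110.8], [-1.9, 0.3, 114.7], [4.7, 7.9, 116.7], [6.1, 8.7, 117.2]])
 hinge 0
 deck rear edge x [17.9 19.6 20. ] right y [-70.9 -70.1 -67. ]
 hood (array([12.2, 10.5]), array([ 52.7, 142.9]), 4.7, 627, np.float64(269.1)) (627, 
[... 636 characters left out ...]
.9, 10.3, 116.6]])
 hinge (21, [[-8.4, 34.9, 108.8], [-7.8, 36.4, 109.5], [-4.3, 39.3, 113.7], [1.5, 50.0, 115.7], [4.0, 52.3, 115.9]])
 deck rear edge x [14.8 17.3 17.9] right y [-71.5 -69.8 -68.4]
 hood (array([16.7,  0.3]), array([ 52.1, 121.6]), 0.0, 1543, np.float64(215.5)) (1543, [[-8.6, -59.1, 151.8], [-6.3, -58.0, 161.9], [13.2, -37.0, 215.5], [35.9, 55.6, 270.2], [39.3, 57.2, 274.7]])
    130 161 [-29.9 -60.1] [39.2 79.8]
    150 246 [ -9.1 -59.4] [39.7 61.1]
    170 227 [ -9.3 -59.9] [40.5 58.5]
    190 232 [ -9.4 -60.2] [40.3 57.6]
    210 238 [ -9.1 -60.4] [40.5 61. ]
    230 208 [ -8.9 -59.6] [40.6 59.8]
    250 196 [ -9.2 -60.5] [42.8 58.9]
    270 227 [ -8.7 -57.9] [39.9 59.4]
```

>>> play_rows([
  [0,1,0,4,0,0,0],
  [0,1,0,6,0,0,0],
  [0,0,0,6,0,0,0],
  [0,0,0,3,0,0,0],
  [0,0,0,1.5,0,0,0],
  [0,0,0,1,0,0,0],
  [0,0,0,1,0,0,0],
  [0,0,0,0,0,0,0],
  [0,0,0,0,0,0,0],
])

```text
clock: 19.72
ee_pos: [611.0, 203.3, 278.8]
ee_rot: [0.0, 0.648, 0.761, 0.0]
contact_force: [-0.7, 0.2, -2.3]
gripper_width: 0.131
```

```bash
python3 - <<'E'
from h import *
go(None)
p=vision.read_camera("side"); cv2.imwrite("pics/s5.png",up(p,(230,80,320,190),7)); go(None)
E
```

```text
clock 19.72 pos [611.02 203.33 278.82] yaw y 9.18 zax [ 4.e-04  2.e-04 -1.e+00] F [-0.7  0.2 -2.3] gw 0.131 j [0.3  0.42 1.36 0.   1.37 0.14]
clock 19.77 pos [611.03 203.34 278.89] yaw y 9.18 zax [ 5.e-04  2.e-04 -1.e+00] F [ 0.1  0.6 -3.1] gw 0.128 j [0.3  0.42 1.36 0.   1.37 0.14]
```

View pics/s5.png

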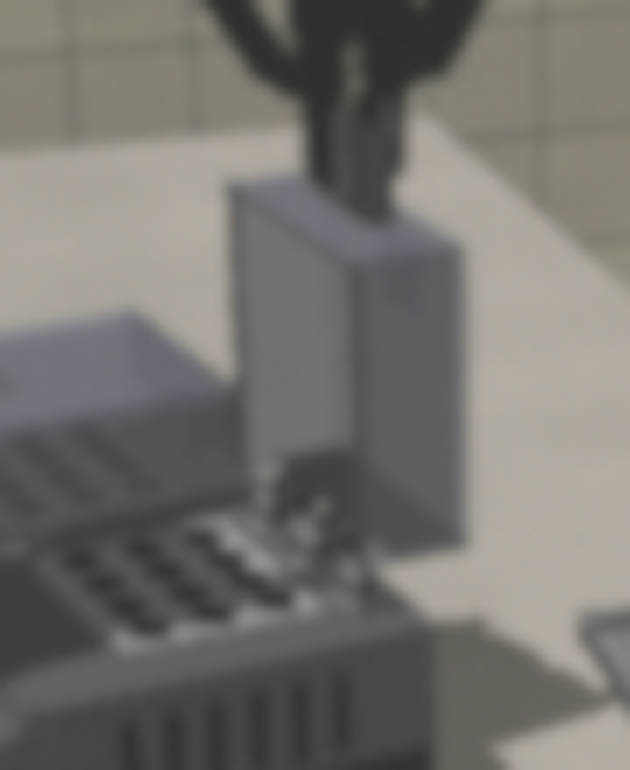

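>>> play_rows([
  [0,0,0,1,0,0,0],
  [0,0,0,1,0,0,0],
  [0,0,0,1,0,0,0],
  [0,0,0,0,0,0,0],
])

```text
clock: 20.1
ee_pos: [610.8, 203.3, 275.3]
ee_rot: [-0.0, 0.648, 0.761, -0.0]
contact_force: [0.4, 0.5, -3.1]
gripper_width: 0.126
```

```bash
python3 - <<'E'
from h import *
go(None)
E
```

```text
clock 20.1 pos [610.83 203.28 275.31] yaw y 9.18 zax [-5.e-04 -0.e+00 -1.e+00] F [ 0.4  0.5 -3.1] gw 0.126 j [0.3  0.42 1.36 0.   1.36 0.14]
```

>>> play_rows([
  [0,0,0,1,0,0,0],
  [0,0,0,1,0,0,0],
  [0,0,0,1,0,0,0],
  [0,0,0,0,0,0,0],
])

```text
clock: 20.43
ee_pos: [610.8, 203.3, 272.3]
ee_rot: [-0.0, 0.648, 0.761, -0.0]
contact_force: [0.3, -0.7, -2.1]
gripper_width: 0.126
```

```bash
python3 - <<'E'
from h import *
go(None)
E
```

```text
clock 20.43 pos [610.84 203.29 272.32] yaw y 9.18 zax [-4.e-04 -1.e-04 -1.e+00] F [ 0.3 -0.7 -2.1] gw 0.126 j [0.3  0.42 1.37 0.   1.35 0.14]
```

>>> play_rows([
  [0,0,0,1,0,0,0],
  [0,0,0,1,0,0,0],
  [0,0,0,1,0,0,0],
  [0,0,0,0,0,0,0],
])

```text
clock: 20.77
ee_pos: [610.8, 203.3, 269.3]
ee_rot: [-0.0, 0.648, 0.761, -0.0]
contact_force: [0.9, -0.2, -0.9]
gripper_width: 0.128
```

```bash
python3 - <<'E'
from h import *
go(None); print(bot.observe()["moment"])
E
```

```text
clock 20.77 pos [610.82 203.28 269.34] yaw y 9.18 zax [-4.e-04 -0.e+00 -1.e+00] F [ 0.9 -0.2 -0.9] gw 0.128 j [0.3  0.42 1.37 0.   1.35 0.14]
[0.00983678 0.0142493  0.04172628]
```

>>> play_rows([
  [0,0,0,0.7,0,0,0],
  [0,0,0,0.7,0,0,0],
  [0,0,0,0,0,0,0],
])

```text
clock: 21.02
ee_pos: [610.9, 203.3, 268.1]
ee_rot: [-0.0, 0.648, 0.761, -0.0]
contact_force: [-0.3, -0.2, -3.3]
gripper_width: 0.128
```

```bash
python3 - <<'E'
from h import *
go(None); print(bot.observe()["moment"])
E
```

```text
clock 21.02 pos [610.85 203.35 268.07] yaw y 9.19 zax [-2.e-04  0.e+00 -1.e+00] F [-0.3 -0.2 -3.3] gw 0.128 j [0.3  0.42 1.37 0.   1.34 0.14]
[-0.00698125  0.00922479 -0.02121465]
```

Just noise; free. Continue.

>>> play_rows([
  [0,0,0,0.7,0,0,0],
  [0,0,0,0.7,0,0,0],
  [0,0,0,0,0,0,0],
])

```text
clock: 21.27
ee_pos: [610.9, 203.3, 266.6]
ee_rot: [-0.0, 0.648, 0.761, -0.0]
contact_force: [-0.1, 0.2, -3.5]
gripper_width: 0.125
```

```bash
python3 - <<'E'
from h import *
go(None); print(bot.observe()["moment"])
E
```

```text
clock 21.27 pos [610.86 203.29 266.65] yaw y 9.18 zax [-3.e-04 -0.e+00 -1.e+00] F [-0.1  0.2 -3.5] gw 0.125 j [0.3  0.42 1.38 0.   1.34 0.14]
[ 0.00320339 -0.00663127  0.02150035]
```

>>> play_rows([
  [0,0,0,0.7,0,0,0],
  [0,0,0,0.7,0,0,0],
  [0,0,0,0,0,0,0],
])

```text
clock: 21.52
ee_pos: [611.0, 203.3, 265.5]
ee_rot: [0.0, 0.648, 0.761, 0.0]
contact_force: [0.2, -0.0, -2.7]
gripper_width: 0.131
```

```bash
python3 - <<'E'
from h import *
go(None); print(bot.observe()["moment"])
E
```

```text
clock 21.52 pos [610.98 203.33 265.48] yaw y 9.18 zax [ 2.e-04  2.e-04 -1.e+00] F [ 0.2 -0.  -2.7] gw 0.131 j [0.3  0.42 1.38 0.   1.34 0.14]
[ 0.03556229  0.00742139 -0.03181595]
```

>>> play_rows([
  [0,0,0,0.5,0,0,0],
  [0,0,0,0.5,0,0,0],
  [0,0,0,0,0,0,0],
  [0,0,0,0,0,0,0],
])

```text
clock: 21.85
ee_pos: [611.1, 203.4, 265.3]
ee_rot: [0.0, 0.648, 0.761, 0.001]
contact_force: [-0.0, -0.2, 4.1]
gripper_width: 0.128
```

```bash
python3 - <<'E'
from h import *
go(None); print(bot.observe()["moment"])
E
```

```text
clock 21.85 pos [611.11 203.37 265.31] yaw y 9.18 zax [ 1.3e-03  5.0e-04 -1.0e+00] F [-0.  -0.2  4.1] gw 0.128 j [0.3  0.42 1.38 0.   1.34 0.14]
[-0.07602956  0.30516272 -0.02632122]
```

```bash
python3 - <<'E'
from h import *
th=np.radians(9.2); R=np.array([[np.cos(th),-np.sin(th)],[np.sin(th),np.cos(th)]])
O=np.array([590,197.8])
for n in("side","top"):
    cs=[]
    for i in range(5):
        p=vision.read_camera(n); z=p["range_z"].copy(); z[z<=0]=np.nan; cs.append(z)
    for k in ["hood","hood_left","hood_right","hinge_mid","hinge_left","hinge_right","cover","tube_rack","bottle","pin_tray"]:
        print(n,k,[(round(a["p"],2),np.round(a["centre"],1).tolist()) for a in models.place_of(p,k)[:2]])
    cv2.imwrite(f"pics/{n}6.png",up(p,(230,80,320,190),7) if n=="side" else p["frame"])
    p["range_z"]=np.nan_to_num(np.nanmedian(cs,0)); W=cloud(p); Q=W.copy(); Q[...,:2]=(W[...,:2]-O)@R
    for z0 in (130,150,170,190,210,228):
        h=sel(Q,[-30,-75,z0],[60,70,z0+20]); print("   ",z0,len(h),np.round(h[:,:2].min(0),1),np.round(h[:,:2].max(0),1))
    h=sel(Q,[-15,-70,225],[50,70,242]); print("top wall z",np.median(h[:,2]))
go(None)
E
```

```text
side hood [(0.7, [588.5, 198.3, 108.4])]
side hood_left [(0.68, [586.8, 231.1, 110.8])]
side hood_right [(0.6, [707.0, -334.3, -2.4])]
side hinge_mid [(0.92, [588.4, 195.7, 108.1])]
side hinge_left [(0.97, [584.0, 229.3, 111.1])]
side hinge_right [(0.73, [596.3, 167.8, 114.6]), (0.51, [753.9, 203.8, 2.1])]
side cover [(0.91, [462.5, -74.5, 0.7]), (0.73, [465.6, 248.7, 1.8])]
side tube_rack [(0.49, [467.1, -75.8, -1.8])]
side bottle [(0.71, [584.7, 231.6, 110.6]), (0.58, [705.4, -334.8, -4.7])]
side pin_tray [(0.73, [520.5, -363.6, -6.8]), (0.66, [755.4, 205.1, -0.0])]
    130 215 [ -8.8 -57.3] [37.9 63. ]
    150 217 [ -9.5 -57.9] [37.6 61.1]
    170 216 [ -9.  -57.7] [38.6 59.6]
    190 195 [ -8.9 -58.6] [38.3 62.4]
    210 153 [ -9.  -57.7] [38.4 61.6]
    228 275 [ -9.2 -56.9] [40.5 60.7]
top wall z 233.8085164359673
top hood [(0.93, [590.9, 199.9, 108.1])]
top hood_left [(0.97, [585.3, 231.6, 112.3])]
top hood_right []
top hinge_mid [(0.57, [589.2, 201.2, 106.5])]
top hinge_left [(0.55, [582.5, 228.2, 107.7])]
top hinge_right [(0.56, [591.8, 166.2, 106.9]), (0.17, [581.7, 228.3, 105.4])]
top cover [(0.72, [456.7, -79.7, 1.1])]
top tube_rack [(0.88, [767.0, -99.7, -1.7])]
top bottle [(0.67, [705.0, -333.8, 2.1]), (0.16, [460.1, -81.4, 45.1])]
top pin_tray [(0.57, [760.2, 207.0, -0.4])]
    130 22 [ -8.  -57.8] [ 40.  -53.3]
    150 20 [ -8.4 -57.5] [ 40.  -54.1]
    170 26 [ -7.9 -57.8] [ 40.7 -52.6]
    190 25 [ -7.8 -57.7] [40.8 59.5]
    210 33 [ -8.2 -57.7] [41.5 58.8]
    228 409 [ -7.8 -57.7] [41.5 59.3]
top wall z 233.85110979351953
clock 23.35 pos [611.19 203.38 265.29] yaw y 9.18 zax [ 1.5e-03  5.0e-04 -1.0e+00] F [-0.2  0.2  4.9] gw 0.126 j [0.3  0.42 1.38 0.   1.34 0.14]
```

View pics/side6.png

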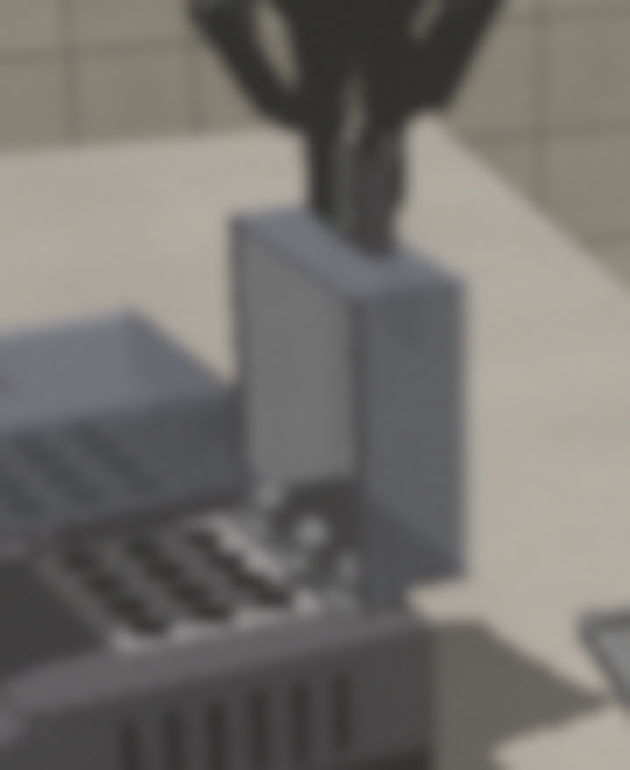

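View pics/top6.png

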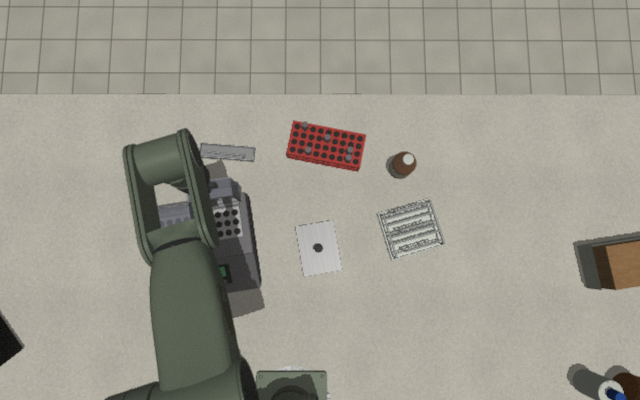

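>>> play_rows([
  [0,0,0.5,0,0,0,0],
  [0,0,0.5,0,0,0,0],
  [0,0,0,0,0,0,0],
])

```text
clock: 23.6
ee_pos: [611.8, 203.5, 265.2]
ee_rot: [-0.0, 0.648, 0.761, 0.0]
contact_force: [-0.7, -0.9, 6.0]
gripper_width: 0.13
```

```bash
python3 - <<'E'
from h import *
go(None); print(bot.observe()["moment"])
E
```

```text
clock 23.6 pos [611.75 203.49 265.16] yaw y 9.18 zax [ 1.e-04  2.e-04 -1.e+00] F [-0.7 -0.9  6. ] gw 0.13 j [0.3  0.43 1.38 0.   1.34 0.14]
[-0.18010012  0.58167937 -0.05663441]
```

>>> play_rows([
  [0,0,-0.5,0,0,0,0],
  [0,0,-0.5,0,0,0,0],
  [0,0,-0.5,0,0,0,0],
  [0,0,-0.5,0,0,0,0],
  [0,0,0,0,0,0,0],
])

```text
clock: 24.02
ee_pos: [610.6, 203.3, 265.3]
ee_rot: [0.001, 0.648, 0.761, 0.001]
contact_force: [0.7, -0.1, 6.0]
gripper_width: 0.127
```

```bash
python3 - <<'E'
from h import *
go(None); print(bot.observe()["moment"])
E
```

```text
clock 24.02 pos [610.63 203.29 265.33] yaw y 9.18 zax [ 2.8e-03  8.0e-04 -1.0e+00] F [ 0.7 -0.1  6. ] gw 0.127 j [ 0.3   0.42  1.38 -0.    1.33  0.14]
[-0.06659381 -0.07508281  0.04799643]
```

>>> play_rows([
  [0,0,0.5,0,0,0,0],
  [0,0,0.5,0,0,0,0],
  [0,0,0,0,0,0,0],
  [0,0,0,0,0,0,0],
  [0,0,0,0,0,0,0],
])

```text
clock: 24.43
ee_pos: [611.2, 203.4, 265.2]
ee_rot: [0.0, 0.648, 0.761, 0.001]
contact_force: [0.8, 0.3, 6.4]
gripper_width: 0.129
```

```bash
python3 - <<'E'
from h import *
go(None); print(bot.observe()["moment"])
p=vision.read_camera("side"); W=cloud(p)
print("tubes",rect(sel(W,[680,-260,30],[860,60,110])),"tray",rect(sel(W,[700,100,7],[800,320,30])),"bottle",rect(sel(W,[640,-400,20],[780,-280,150])))
job.close_job()
E
```

```text
clock 24.43 pos [611.2  203.39 265.23] yaw y 9.18 zax [ 1.4e-03  5.0e-04 -1.0e+00] F [0.8 0.3 6.4] gw 0.129 j [0.3  0.42 1.38 0.   1.34 0.14]
[-0.12321275  0.18938695  0.0044193 ]
tubes (array([ 768.5, -103.5]), array([229.3, 106.8]), 78.7, 2410, np.float64(62.3)) tray (array([756.3, 202.4]), array([176.6,  47.3]), 85.8, 187, np.float64(11.4)) bottle (array([ 700.1, -341.1]), array([52.9, 70.5]), 49.1, 1663, np.float64(79.3))
the job is handed in; nothing more can be done
```

The job is handed in at 24.5 s with the hood held upright in the bare bay's hinge. The hinge fit is inferred from height, force and camera readings; I did not see the pin holes themselves line up.

- **Dust cover:** I lifted it off by its knob and set it on the bench, knob up, at about (460, -80) mm.
- **Hood:** I took it from the rack by the grip tab. It faces the front panel with its open side and matches the reactor's yaw of about 9.2°. The gripper is still holding it down with roughly 8 to 9 N.

What the last checks showed:

- **Height:** contact came at a TCP height of 265.3 mm, against 265.4 mm expected for a seated hinge. The depth images put the hood's upper wall at 233.8 mm, against 234 mm expected.
- **Sideways:** the hood is within about 0.5 mm of the hinge centre, with no sideways force.
- **Fore and aft:** small probes either way (about ±0.6 mm at the tool) met under 1.2 N sideways and the height stayed level. This suggests the knuckles are on the flat of the cradle, not on a ramp.
- **Bystanders:** the tube rack and bottle measured within about 2 mm of where they started, and the pin tray within about 3 mm. That is measurement noise, since nothing touched them.

Some readings disagreed. The network's hinge points scattered by 3 to 7 mm, and two fore-aft estimates of the hinge from the depth images differed by about 2 mm. I went by the averaged depth images and the contact feel instead.

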